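# Put the loose locks back in the stock drawer

## Task

Tidy the locksmith's bench: put the short-shackle padlock, the full euro cylinder, the round mortise cylinder and the small cam lock back in the stock drawer, each in the bin that already holds its own kind, set down level on the floor of the bin the same way up as it is now and not dropped in. The long-shackle padlock and the half cylinder belong to another job and have no bin: leave them where they lie.

Things in the scene. Friction and masses are not known exactly. Their poses are not given: they have to be found in the camera images.
- padlock_mid (a point): Short-shackle padlock lying flat. Brass body 33 (x) x 40 (y) x 16 (z) mm; steel shackle, 6.5 mm bar, 30 mm wide over its legs, stands out to x = +41.5 mm. Point: centre of the body block, 8 mm above what it lies on; x towards the shackle, z up. 180 g.
- euro_mid (a point): Full (double) euro-profile lock cylinder, nickel, lying on its side: 70 mm long (x), 33 mm wide (y), 17 mm high at the round barrel (-y side), sloping to 10 mm at the tail (+y side). The dark cam sits at mid-length. Point: middle of length and width, 7 mm above what it lies on; z up. Gripped across its width it may level itself by 10 degrees. 200 g.
- mortise_mid (a point): Threaded round mortise cylinder, brass, standing on its face: flange 34 mm dia x 4 mm at the bottom, barrel 29 mm dia up to 27 mm, on top a steel cam 3 mm thick with a lobe 11 mm wide reaching to x = -19 mm. Point: on its axis, 15 mm above what it stands on (half its 30 mm height); x away from the lobe, z up. 130 g.
- camlock_mid (a point): Cam lock (as on steel cupboards), steel, standing on its face: flange 28 mm dia x 3 mm, barrel 22 mm dia up to 24 mm, on top a flat arm 16 mm wide, 2.5 mm thick, from x = +8 to -42 mm, and a screw head; 28.5 mm high in all. Point: on the barrel's axis, 14 mm above what it stands on; the arm points to -x, z up. 80 g.
- long_padlock_mid (a point): Look-alike that does not belong: padlock with the same 33 x 40 x 16 mm brass body but a long shackle, 83 mm long over all (x), lying flat. Point: middle of its whole length, 8 mm above the bench; body centre at x = -25 mm, shackle end at x = +41.5 mm.
- half_euro_mid (a point): Look-alike that does not belong: half (single) euro-profile cylinder, nickel, only 45 mm long (x), with its dark cam at the +x end; 33 mm wide (y), 17 mm high, lying on its side. Point: middle of length and width, 7 mm above the bench.
- bin_padlock: Grey open bin in the stock drawer, 134 (x) x 129 (y) x 29 mm high, walls and floor 2.5 mm, fixed. Origin: centre of its underside, 3 mm above the bench; z up, x towards the drawer's back. Its stock is fixed along the +x wall; free floor y -62 to +62, x -64 to +21 mm. It holds two short-shackle padlocks lying along y, 16 mm high. Drawer walls 33 mm high, front (-x) 42.
- bin_euro: Grey open bin in the stock drawer, 134 (x) x 129 (y) x 29 mm high, walls and floor 2.5 mm, fixed. Origin: centre of its underside, 3 mm above the bench; z up, x towards the drawer's back. Its stock is fixed along the +x wall; free floor y -62 to +62, x -64 to +29 mm. It holds one full euro cylinder lying along y, 17 mm high.
- bin_mortise: Grey open bin in the stock drawer, 134 (x) x 129 (y) x 29 mm high, walls and floor 2.5 mm, fixed. Origin: centre of its underside, 3 mm above the bench; z up, x towards the drawer's back. Its stock is fixed along the +x wall; free floor y -62 to +62, x -64 to +27 mm. It holds three mortise cylinders standing in a row along y, 30 mm high.
- bin_camlock: Grey open bin in the stock drawer, 134 (x) x 129 (y) x 29 mm high, walls and floor 2.5 mm, fixed. Origin: centre of its underside, 3 mm above the bench; z up, x towards the drawer's back. Its stock is fixed along the +x wall; free floor y -62 to +62, x -64 to +33 mm. It holds two cam locks standing, arms along y, 28 mm high.
There are look-alikes about, which are no part of the job. Several things look just like the part that bears camlock_mid: the one meant starts farthest to the robot's right.

How it is judged:
By the outcome, as a careful person would: the job done as asked, in the order asked, and still so for the second after the job is handed in, with the robot touching nothing.
It also fails if it takes over 112 s, if anything falls off the work surface, if the arm or the gripper's body presses on something with over 40 N, if the wrist force passes 120 N, or if a joint passes its speed limit or range.

## Robot

A 6-joint arm with a two-finger parallel gripper is mounted at the origin on the work surface. World frame = base frame: x ahead of the robot, y to its left, z up, the work surface at z = 0. Lengths are in m, angles in rad, forces in N, time in s.
With the tool pointing down it reaches from about 0.35 to 0.8 m from the base axis. Payload 7.3 kg.
Tool frame: the origin (TCP) lies at the very end of the fingers, on their centre line; the grasp point (between the pads) lies 19 mm behind it (bot.grasp_offset is the distance from the TCP to the grasp point, in m); z points along the fingers, y is the line along which they close (so a half turn about z gives the same grasp; the last joint's range is limited). The gripper opens to 85 mm and grips with 20 to 120 N. Pads are 22 mm wide; open, the fingers measure 114 mm over their backs; the gripper's body (76 mm by 85 mm) begins 54 mm behind the grasp point. The pads swing forward as they close: fully open they stand 13 mm farther back than shut.
Start: joints at [1.144, 0.342, 1.524, -0, 1.275, -0.146], TCP at [0.145, 0.504, 0.231] pointing down, gripper open.
Joint ranges: [-2.53, 2.53], [-0.77, 2.02], [0.04, 2.7], [-1, 4.14], [0.28, 2.66], [-3.11, 3.11]. Speed limits (rad/s): [2.57, 2.57, 3.14, 3.14, 3.14, 3.14].

## Interface

Orientations are given as [roll, pitch, yaw] about the fixed x, y, z axes, in that order (R = Rz(yaw) Ry(pitch) Rx(roll)).
In Python, from bench import bot gives the robot as it stands.
- The arm moves only by the tool jog_arm, never from a script. Its argument "series" is a list of rows, each an object with "xyz": the shift along the tool's x, y, z in mm, a list of three; "rotation": the turn, a rotation vector about the tool's x, y, z in degrees, a list of three; "gripper": the closure, from 0 (fully open) to 1 (shut). A call has 1 to 8 rows; each row is the pose to reach, as a shift and turn from the pose commanded when the call began, along the tool's axes at that moment; what a row does not reach only later rows make up. A row lasts 1/12 s, in which the tool goes at most 41.7 mm and 7.16 degrees, less where a joint would pass 70% of its speed; a pose out of reach is approached as far as the arm can. A call with a gripper value outside its range is refused whole. The fingers move at their own pace and stop on an object; "squeeze" is the grip in N (left out, the last holds). Time passes only in rows, so rows that repeat a pose let the fingers close. It gives the time, the measured TCP pose, the force, the opening and the grip force at its end, in the units of the state.
- bot.get_obs(): the state, without advancing time (a new reading comes with each control period).
- bot.snapshot(name): name is "scene" or "side" or "wrist"; returns a dict with "img" (400x640x3 uint8, red, green, blue), "K" (3x3 intrinsics, pixels), "R" (3x3) and "t" (3): a world point X has camera coordinates R X + t. Camera axes: x right, y down, z forward; pixel columns grow to the right and rows downward; lengths in m; the calibration is good to about 2 mm. A picture is of the moment at which its call begins. There is no depth.
- bot.job_done(): hands the job in; it is judged then, once.
The state is a dict: "time": time; "q": joint angles; "qd": joint speeds; "effort": joint torques, N m; "eef_pos": TCP position; "ee_rot": TCP orientation; "wrist_force": force on the tool from outside, world axes, zero at the start; "ft_torque": the same for the moment, N m; "opening": finger opening in m; "grasp_force": force on a finger pad.
Only numpy, scipy, OpenCV 4.12 (cv2) and the standard library are available. Lean on these libraries where they do the work, as an engineer would, in place of code of your own. Each camera call takes 0.05 s, during which the arm holds its last target. There are 200 camera calls.

## Working session

There is one attempt and no reset: what is moved stays moved. The work goes in short steps, Python scripts to look and compute and a tool call to move; the robot and the scene stay as the last step left them, time stands still between calls to the robot, and variables do not carry over. Pictures are saved under pics/ and viewed, at most 14 in all, crops included, and the job is handed in when it is done.

Besides the shell and the picture viewer there is one more tool, called as name(argument=value, ...), one argument or row to a line, values as JSON. jog_arm: Moves the arm, as the interface text tells. Its arguments: {"type":"object","properties":{"series":{"type":"array","items":{"type":"object","properties":{"xyz":{"type":"array","items":{"type":"number"}},"rotation":{"type":"array","items":{"type":"number"}},"gripper":{"type":"number"}}}},"squeeze":{"type":"number"}},"required":["series"]}

```bash
ls; mkdir -p pics
python3 - <<'E'
from bench import bot
import cv2,pickle
for n in("scene","side"):
    s=bot.snapshot(n);cv2.imwrite(f"pics/{n}0.png",s["img"][:,:,::-1]);pickle.dump(s,open(f"{n}0.pkl","wb"))
    print(n,s["K"].tolist(),s["R"].tolist(),s["t"])
o=bot.get_obs();print(o["time"],o["eef_pos"],o["ee_rot"],o["opening"],bot.grasp_offset)
E
```

```text
pics
scene [[400.3412921358079, 0.0, 317.56136390947347], [0.0, 400.3412921358079, 194.85030112357242], [0.0, 0.0, 1.0]] [[-0.6876645848861377, 0.7258126733054144, -0.01770259762361995], [0.4885731012974733, 0.4445830291919536, -0.7507611170292954], [-0.5370416588887167, -0.5249208449125966, -0.6603365529745426]] [ 0.42892664 -0.22593139  1.27489792]
side [[361.7124278663025, 0.0, 320.9011778496132], [0.0, 361.7124278663025, 197.47449784966423], [0.0, 0.0, 1.0]] [[0.9945024819552059, -0.10391053800833715, 0.012938835950475474], [-0.06665020853385054, -0.7234556653350227, -0.6871460179591048], [0.08076238658762902, 0.6825060442116816, -0.7264041137873553]] [-0.56482394  0.02436341  0.75394785]
0.1 [0.14533844 0.50411869 0.2306867 ] [-3.14022089e+00 -1.95087223e-04  2.86075461e+00] 0.0852596594343432 0.0187
```

View pics/scene0.png

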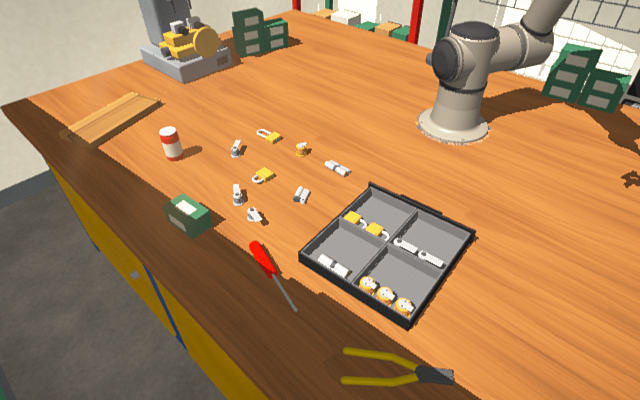

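View pics/side0.png

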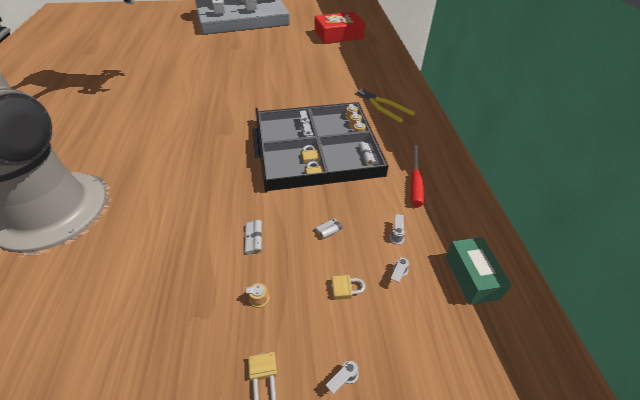

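Both views show the drawer, with stock in all four bins. Side-view pixels:
- Bins: padlock bin (310,160), euro bin (367,153), camlock bin (306,123), mortise bin (355,118).
- Loose parts: full euro (254,237), half euro (328,229), mortise (258,294), short padlock (348,287), long padlock (262,375).
- Cam lock candidates: (398,228), (400,268) and (343,377).

Up in the side view is +y, so the lowest one, (343,377), should be farthest to the robot's right. I'll confirm it in a crop.

```bash
cat > h.py <<'E'
import numpy as np,pickle,cv2
def ray(s,u,v,z):
    R,t,K=s["R"],s["t"],s["K"]; c=-R.T@t
    d=R.T@np.linalg.inv(K)@np.array([u,v,1.]); return c+d*(z-c[2])/d[2]
def proj(s,X):
    p=s["K"]@(s["R"]@np.asarray(X,float)+s["t"]); return p[:2]/p[2]
def crop(s,x0,y0,x1,y1,k,f):
    im=cv2.resize(s["img"][y0:y1,x0:x1],None,fx=k,fy=k,interpolation=cv2.INTER_CUBIC)
    cv2.imwrite(f,im[:,:,::-1])
E
python3 - <<'E'
from h import *
a=pickle.load(open("side0.pkl","rb"));b=pickle.load(open("scene0.pkl","rb"))
for n,p in dict(cam1=(343,377),cam2=(400,268),cam3=(398,228),euro=(254,237),half=(328,229),mort=(258,294),pad=(342,287),long=(262,375)).items():print(n,ray(a,*p,.015).round(3))
for n,p in dict(tl=(257,108),tr=(369,104),br=(385,165),bl=(265,176)).items():print(n,ray(a,*p,.036).round(3))
crop(a,225,205,425,400,3,"pics/c1.png")
E
```

```text
cam1 [ 0.559 -0.39   0.015]
cam2 [ 0.688 -0.219  0.015]
cam3 [ 0.707 -0.129  0.015]
euro [ 0.426 -0.124  0.015]
half [ 0.569 -0.118  0.015]
mort [ 0.435 -0.246  0.015]
pad [ 0.578 -0.246  0.015]
long [ 0.443 -0.376  0.015]
tl [0.427 0.288 0.036]
tr [0.728 0.282 0.036]
br [0.715 0.034 0.036]
bl [0.449 0.022 0.036]
```

View pics/c1.png

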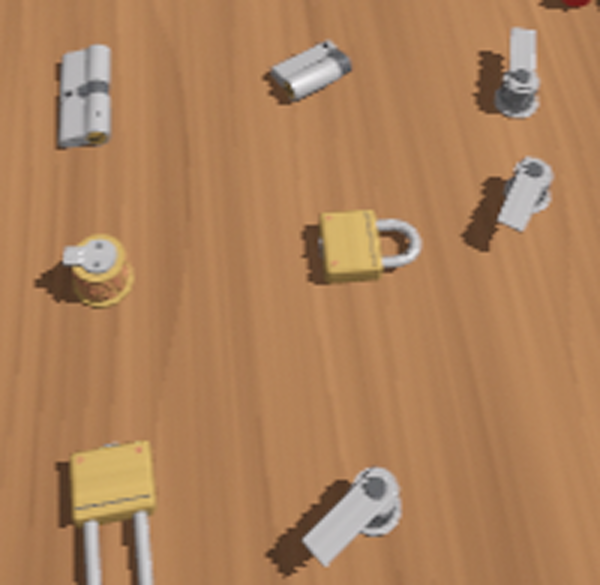

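The three cam locks are at side-view (343,377), (400,268) and (398,228), with y = -0.39, -0.22 and -0.13. The crop shows that (343,377) has the smallest y, so it is farthest to the robot's right and is the one meant. I'll move over the drawer first and look with the wrist camera.

jog_arm(
  series=[
    {"xyz": [-260,-110,-60],"rotation": [0,0,-16.1]},
    {"xyz": [-260,-110,-60],"rotation": [0,0,-16.1]},
    {"xyz": [-260,-110,-60],"rotation": [0,0,-16.1]},
    {"xyz": [-260,-110,-60],"rotation": [0,0,-16.1]},
    {"xyz": [-260,-110,-60],"rotation": [0,0,-16.1]},
    {"xyz": [-260,-110,-60],"rotation": [0,0,-16.1]},
    {"xyz": [-260,-110,-60],"rotation": [0,0,-16.1]},
    {"xyz": [-260,-110,-60],"rotation": [0,0,-16.1]},
  ],
)

```text
validation failed for argument at $.se...
```

jog_arm(
  series=[
    {"xyz": [-260,-110,-60],"rotation": [0,0,-16.1],"gripper": 0},
    {"xyz": [-260,-110,-60],"rotation": [0,0,-16.1],"gripper": 0},
    {"xyz": [-260,-110,-60],"rotation": [0,0,-16.1],"gripper": 0},
    {"xyz": [-260,-110,-60],"rotation": [0,0,-16.1],"gripper": 0},
    {"xyz": [-260,-110,-60],"rotation": [0,0,-16.1],"gripper": 0},
    {"xyz": [-260,-110,-60],"rotation": [0,0,-16.1],"gripper": 0},
    {"xyz": [-260,-110,-60],"rotation": [0,0,-16.1],"gripper": 0},
  ],
)

```text
time: 0.68
eef_pos: [0.3617, 0.3284, 0.2904]
ee_rot: [-3.141, -0.0, -3.141]
wrist_force: [0.3, 0.9, -0.2]
opening: 0.0852
grasp_force: 0.0
```

jog_arm(
  series=[
    {"xyz": [-220,-180,-70],"rotation": [0,0,0],"gripper": 0},
    {"xyz": [-220,-180,-70],"rotation": [0,0,0],"gripper": 0},
    {"xyz": [-220,-180,-70],"rotation": [0,0,0],"gripper": 0},
    {"xyz": [-220,-180,-70],"rotation": [0,0,0],"gripper": 0},
    {"xyz": [-220,-180,-70],"rotation": [0,0,0],"gripper": 0},
    {"xyz": [-220,-180,-70],"rotation": [0,0,0],"gripper": 0},
    {"xyz": [-220,-180,-70],"rotation": [0,0,0],"gripper": 0},
    {"xyz": [-220,-180,-70],"rotation": [0,0,0],"gripper": 0},
  ],
)

```text
time: 1.35
eef_pos: [0.5853, 0.1449, 0.3598]
ee_rot: [-3.14, 0.002, 3.136]
wrist_force: [0.8, -0.0, 0.5]
opening: 0.0853
grasp_force: 0.0
```

```bash
cat >> h.py <<'E'
def snap(name,f):
    from bench import bot
    s=bot.snapshot(name);pickle.dump(s,open(f"{f}.pkl","wb"));cv2.imwrite(f"pics/{f}.png",s["img"][:,:,::-1]);return s
E
python3 - <<'E'
from h import *
s=snap("wrist","w1");print(s["R"].round(3),-s["R"].T@s["t"],s["K"][0,0])
from bench import bot;o=bot.get_obs();print(o["eef_pos"],o["time"])
E
```

```text
[[ 0.006  1.    -0.002]
 [ 0.957 -0.005  0.289]
 [ 0.289 -0.004 -0.957]] [0.5118289  0.14575046 0.5020768 ] 335.0888840591769
[0.58321773 0.14709228 0.35918789] 1.4
```

View pics/w1.png

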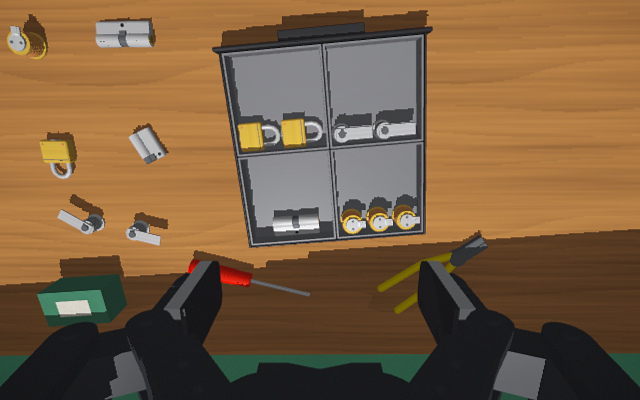

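The wrist view shows the whole drawer:
- Front corners (215,50) and (432,29), back corners (425,233) and (250,245), divider cross near (331,150).
- Padlock bin top-left, camlock bin top-right, euro bin bottom-left, mortise bin bottom-right.
- Bench parts: euro (125,35), mortise (17,40), short padlock (57,152), half euro (147,143) and two decoy cam locks.

Run:
```python
from h import *
s=pickle.load(open("w1.pkl","rb"))
for n,p,z in [("cross",(331,150),.032),("divF",(324,44),.032),("divB",(334,237),.032),("divL",(239,156),.032),("divR",(424,142),.032),("FL",(215,50),.042),("FR",(432,29),.042),("BR",(425,233),.033),("BL",(250,245),.033),
 ("euroL",(97,35),.012),("euroR",(154,34),.012),("pad body",(57,152),.016),("shackle end",(62,178),.010),("mort top",(17,40),.03)]:print(n,ray(s,*p,z).round(4))
crop(s,200,10,450,260,2.4,"pics/c2.png")
```

```text
cross [0.5755 0.1607 0.032 ]
divF [0.4402 0.1512 0.032 ]
divB [0.7065 0.1658 0.032 ]
divL [0.5832 0.0314 0.032 ]
divR [0.5652 0.2897 0.032 ]
FL [0.4478 0.0136 0.042 ]
FR [0.4256 0.2848 0.042 ]
BR [0.7003 0.3023 0.033 ]
BL [0.7186 0.0382 0.033 ]
euroL [ 0.4244 -0.15    0.012 ]
euroR [ 0.4236 -0.0741  0.012 ]
pad body [ 0.5784 -0.2361  0.016 ]
shackle end [ 0.6182 -0.2424  0.01  ]
mort top [ 0.4328 -0.2432  0.03  ]
```

View pics/c2.png

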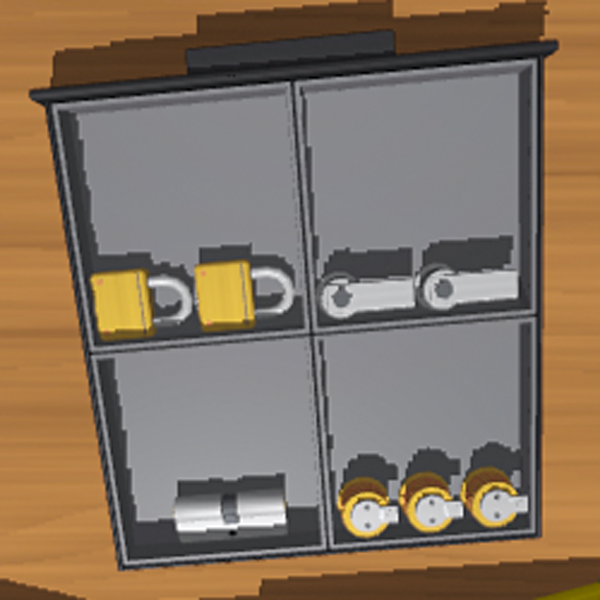

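The crop confirms the bin layout and the fixed stock; the drawer yaw is about +4°, cross at (0.5755, 0.161). Next is the short padlock.

jog_arm(
  series=[
    {"xyz": [0,-310,80],"rotation": [0,0,0],"gripper": 0},
    {"xyz": [0,-310,80],"rotation": [0,0,0],"gripper": 0},
    {"xyz": [0,-310,80],"rotation": [0,0,0],"gripper": 0},
    {"xyz": [0,-310,80],"rotation": [0,0,0],"gripper": 0},
    {"xyz": [0,-310,80],"rotation": [0,0,0],"gripper": 0},
    {"xyz": [0,-310,80],"rotation": [0,0,0],"gripper": 0},
    {"xyz": [0,-310,80],"rotation": [0,0,0],"gripper": 0},
    {"xyz": [0,-310,80],"rotation": [0,0,0],"gripper": 0},
  ],
)

```text
time: 2.07
eef_pos: [0.5796, -0.1619, 0.2786]
ee_rot: [3.141, -0.002, 3.141]
wrist_force: [0.5, -0.4, -0.8]
opening: 0.0857
grasp_force: 0.0
```

jog_arm(
  series=[
    {"xyz": [0,-80,80],"rotation": [0,0,9],"gripper": 0},
    {"xyz": [0,-80,80],"rotation": [0,0,9],"gripper": 0},
    {"xyz": [0,-80,80],"rotation": [0,0,9],"gripper": 0},
    {"xyz": [0,-80,80],"rotation": [0,0,9],"gripper": 0},
    {"xyz": [0,-80,80],"rotation": [0,0,9],"gripper": 0},
  ],
)

```text
time: 2.48
eef_pos: [0.5798, -0.2393, 0.1984]
ee_rot: [3.139, -0.004, 2.984]
wrist_force: [-0.5, 0.3, 1.0]
opening: 0.0853
grasp_force: 0.0
```

Run:
```python
from h import *
s=snap("wrist","w2")
from bench import bot;o=bot.get_obs();print(o["eef_pos"],o["ee_rot"],o["time"])
for p in [(.578,-.236,.016),(.443,-.36,.01)]: print(proj(s,p))
```

```text
[ 0.58076712 -0.23873479  0.20020311] [ 3.14046595e+00 -6.62024985e-04  2.98501816e+00] 2.5333
[321.79922476 178.76053421]
[164.10171702  54.84680262]
```

View pics/w2.png

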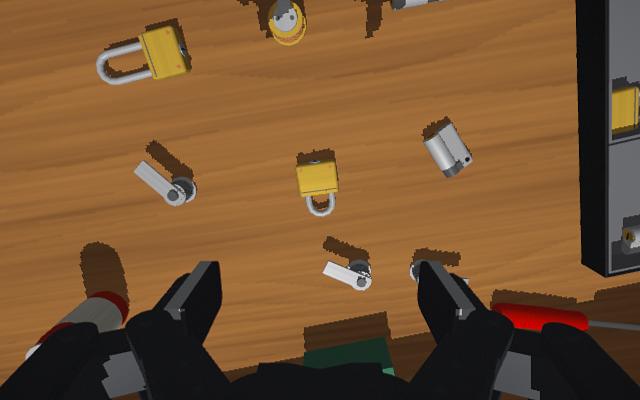

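The wrist view shows the short padlock body at about (318,177) with its shackle end at (321,214). The cam lock meant is at (180,188), its arm pointing to (140,170), and the long padlock is at (165,52). I'll segment the brass body for a precise position.

```bash
cat >> h.py <<'E'
def rect(s,x0,y0,x1,y1,lo,hi,z,f=None):
    im=s["img"][y0:y1,x0:x1]; h=cv2.cvtColor(im,cv2.COLOR_RGB2HSV)
    m=cv2.inRange(h,np.array(lo),np.array(hi))
    n,l,st,_=cv2.connectedComponentsWithStats(m); k=1+st[1:,4].argmax()
    v,u=np.nonzero(l==k)
    P=np.array([ray(s,a+x0,b+y0,z)[:2] for a,b in zip(u,v)])
    r=cv2.minAreaRect((P*1000).astype(np.float32)); return r,P.mean(0)
E
python3 - <<'E'
from h import *
s=pickle.load(open("w2.pkl","rb"))
print(rect(s,285,140,350,220,(22,120,120),(32,255,255),.016))
crop(s,280,140,360,225,7,"pics/c3.png")
E
```

```text
(((577.550537109375, -240.7304229736328), (38.538761138916016, 30.591041564941406), 89.1831283569336), array([ 0.57728949, -0.24091359]))
```

View pics/c3.png

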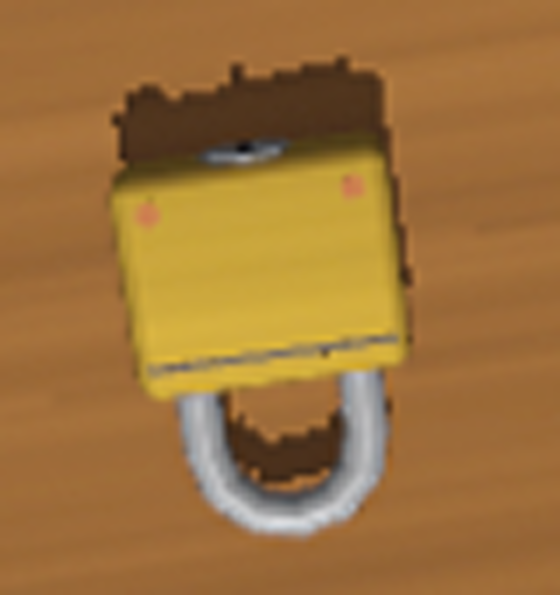

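The body centre is (0.577, -0.241) and the body yaw is about -1°; the visible face measures 38.5 x 30.6 mm against the stated 40 x 33. Descending with the yaw corrected.

jog_arm(
  series=[
    {"xyz": [3.5,-2.5,40],"rotation": [0,0,-8],"gripper": 0},
    {"xyz": [3.5,-2.5,80],"rotation": [0,0,-8],"gripper": 0},
    {"xyz": [3.5,-2.5,120],"rotation": [0,0,-8],"gripper": 0},
    {"xyz": [3.5,-2.5,155],"rotation": [0,0,-8],"gripper": 0},
    {"xyz": [3.5,-2.5,180],"rotation": [0,0,-8],"gripper": 0},
    {"xyz": [3.5,-2.5,195],"rotation": [0,0,-8],"gripper": 0},
    {"xyz": [3.5,-2.5,196.5],"rotation": [0,0,-8],"gripper": 0},
    {"xyz": [3.5,-2.5,196.5],"rotation": [0,0,-8],"gripper": 0},
  ],
)

```text
time: 3.2
eef_pos: [0.5779, -0.2405, 0.0046]
ee_rot: [-3.142, 0.001, 3.126]
wrist_force: [-0.5, -0.6, -0.1]
opening: 0.0856
grasp_force: 0.0
```

jog_arm(
  series=[
    {"xyz": [0,0,0],"rotation": [0,0,0],"gripper": 0.7},
    {"xyz": [0,0,0],"rotation": [0,0,0],"gripper": 0.7},
    {"xyz": [0,0,0],"rotation": [0,0,0],"gripper": 0.7},
    {"xyz": [0,0,0],"rotation": [0,0,0],"gripper": 0.7},
    {"xyz": [0,0,0],"rotation": [0,0,0],"gripper": 0.7},
    {"xyz": [0,0,0],"rotation": [0,0,0],"gripper": 0.7},
    {"xyz": [0,0,0],"rotation": [0,0,0],"gripper": 0.7},
    {"xyz": [0,0,0],"rotation": [0,0,0],"gripper": 0.7},
  ],
  squeeze=40,
)

```text
time: 3.87
eef_pos: [0.5777, -0.2421, 0.0054]
ee_rot: [-3.141, 0.002, 3.124]
wrist_force: [-0.6, 1.1, 5.8]
opening: 0.0389
grasp_force: 40.8
```

jog_arm(
  series=[
    {"xyz": [0,0,-15],"rotation": [0,0,0],"gripper": 0.7},
    {"xyz": [0,0,-50],"rotation": [0,0,0],"gripper": 0.7},
    {"xyz": [0,0,-85],"rotation": [0,0,0],"gripper": 0.7},
    {"xyz": [10,32,-100],"rotation": [0,0,-5],"gripper": 0.7},
    {"xyz": [22,70,-100],"rotation": [0,0,-5],"gripper": 0.7},
    {"xyz": [34,108,-100],"rotation": [0,0,-5],"gripper": 0.7},
    {"xyz": [46,147,-100],"rotation": [0,0,-5],"gripper": 0.7},
    {"xyz": [58,186,-100],"rotation": [0,0,-5],"gripper": 0.7},
  ],
)

```text
time: 4.53
eef_pos: [0.5212, -0.0535, 0.1041]
ee_rot: [3.142, 0.001, -3.073]
wrist_force: [0.3, 0.6, -2.1]
opening: 0.0388
grasp_force: 41.2
```

```bash
cat > st.py <<'E'
# python3 st.py x y z yawdeg : tool shift (mm) and turn needed from the measured pose
import sys,numpy as np
from bench import bot
from scipy.spatial.transform import Rotation as Ro
o=bot.get_obs(); R=Ro.from_euler("xyz",o["ee_rot"])
x,y,z,w=map(float,sys.argv[1:5]); T=Ro.from_euler("xyz",[np.pi,0,np.radians(w)])
print("t",o["time"],"pos",o["eef_pos"].round(4),"yaw",np.degrees(o["ee_rot"][2]).round(2),"op",o["opening"].round(4),"grip",o["grasp_force"].round(1))
print("xyz",(R.inv().apply(np.array([x,y,z])-o["eef_pos"])*1000).round(1),"rot",np.degrees((R.inv()*T).as_rotvec()).round(1))
E
python3 st.py .4793 .0893 .1 184
```

```text
Traceback (most recent call last):
  File "st.py", line 7, in <module>
    print("t",o["time"],"pos",o["eef_pos"].round(4),"yaw",np.degrees(o["ee_rot"][2]).round(2),"op",o["opening"].round(4),"grip",o["grasp_force"].round(1))
                                                                                                   ^^^^^^^^^^^^^^^^^^
AttributeError: 'float' object has no attribute 'round'
```

jog_arm(
  series=[
    {"xyz": [8,37,0],"rotation": [0,0,0],"gripper": 0.7},
    {"xyz": [16,75,0],"rotation": [0,0,0],"gripper": 0.7},
    {"xyz": [24,112,0],"rotation": [0,0,0],"gripper": 0.7},
    {"xyz": [32,140,0],"rotation": [0,0,0],"gripper": 0.7},
    {"xyz": [32,145.5,0],"rotation": [0,0,0],"gripper": 0.7},
    {"xyz": [32,145.5,10],"rotation": [0,0,0],"gripper": 0.7},
  ],
)

```text
time: 5.03
eef_pos: [0.4806, 0.0901, 0.0954]
ee_rot: [3.141, 0.004, -3.068]
wrist_force: [0.7, 0.1, -2.3]
opening: 0.0388
grasp_force: 41.2
```

```bash
sed -i 's/o\["opening"\].round(4)/round(o["opening"],4)/;s/o\["grasp_force"\].round(1)/round(o["grasp_force"],1)/' st.py
python3 st.py .4793 .0893 .0095 184; python3 -c "
from h import *
s=snap('wrist','w3')"
```

```text
t 5.0333 pos [0.4806 0.0901 0.0954] yaw -175.8 op 0.0388 grip 41.2
xyz [ 1.7 -0.7 85.9] rot [0.  0.2 0.2]
```

View pics/w3.png

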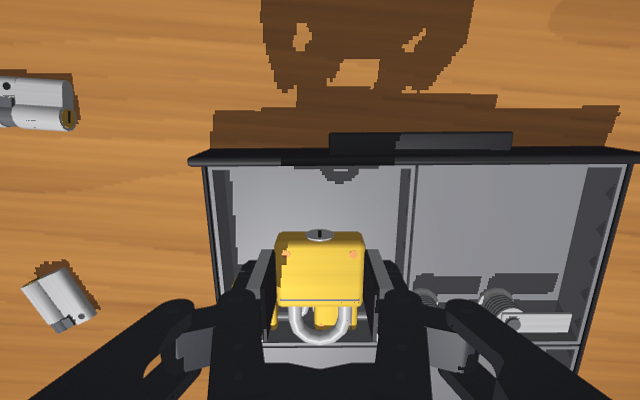

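The padlock hangs level in the grip over the padlock bin; body at (320,268), with clear bin floor around it. Lowering it.

jog_arm(
  series=[
    {"xyz": [1,-0.5,35],"rotation": [0,0,0],"gripper": 0.7},
    {"xyz": [1,-0.5,60],"rotation": [0,0,0],"gripper": 0.7},
    {"xyz": [1,-0.5,75],"rotation": [0,0,0],"gripper": 0.7},
    {"xyz": [1,-0.5,80],"rotation": [0,0,0],"gripper": 0.7},
    {"xyz": [1,-0.5,82.5],"rotation": [0,0,0],"gripper": 0.7},
    {"xyz": [1,-0.5,84],"rotation": [0,0,0],"gripper": 0.7},
    {"xyz": [1,-0.5,84],"rotation": [0,0,0],"gripper": 0.7},
  ],
)

```text
time: 5.67
eef_pos: [0.4793, 0.087, 0.011]
ee_rot: [-3.141, 0.0, -3.072]
wrist_force: [-0.4, -0.6, -0.5]
opening: 0.0385
grasp_force: 41.2
```

jog_arm(
  series=[
    {"xyz": [0,0,0.7],"rotation": [0,0,0],"gripper": 0.7},
    {"xyz": [0,0,1],"rotation": [0,0,0],"gripper": 0.7},
    {"xyz": [0,0,1],"rotation": [0,0,0],"gripper": 0.7},
  ],
)

```text
time: 5.92
eef_pos: [0.4799, 0.0871, 0.0108]
ee_rot: [-3.141, 0.002, -3.072]
wrist_force: [-4.4, -1.7, 12.6]
opening: 0.039
grasp_force: 42.8
```

Contact is made at about 12 N. I'll open gently and retreat, keeping a small opening inside the bin.

jog_arm(
  series=[
    {"xyz": [0,0,-0.5],"rotation": [0,0,0],"gripper": 0.25},
    {"xyz": [0,0,-0.5],"rotation": [0,0,0],"gripper": 0.25},
    {"xyz": [0,0,-0.5],"rotation": [0,0,0],"gripper": 0.25},
    {"xyz": [0,0,-0.5],"rotation": [0,0,0],"gripper": 0.25},
    {"xyz": [0,0,-25],"rotation": [0,0,0],"gripper": 0.25},
    {"xyz": [0,0,-60],"rotation": [0,0,0],"gripper": 0.25},
    {"xyz": [0,0,-100],"rotation": [0,0,0],"gripper": 0.25},
    {"xyz": [0,0,-140],"rotation": [0,0,0],"gripper": 0},
  ],
)

```text
time: 6.58
eef_pos: [0.4785, 0.0875, 0.1499]
ee_rot: [3.141, -0.002, -3.072]
wrist_force: [1.7, 0.5, -1.0]
opening: 0.0739
grasp_force: 0.0
```

```bash
python3 st.py .425 -.115 .20 180; python3 -c "
from h import *
s=snap('wrist','w4')
print(rect(s,200,100,420,330,(22,120,100),(32,255,255),.0215))
e=pickle.load(open('w1.pkl','rb'))
print(rect(e,88,5,165,60,(0,0,110),(180,60,255),.012))"
```

```text
t 6.5833 pos [0.4785 0.0875 0.1499] yaw -175.99 op 0.0739 grip 0.0
xyz [  67.7 -198.2  -50. ] rot [ 0.  -0.1  4. ]
(((479.578125, 87.17256927490234), (30.54591941833496, 38.14720153808594), 3.2482142448425293), array([0.47930796, 0.08699737]))
(((423.5191345214844, -116.23348236083984), (30.938518524169922, 73.96992492675781), 1.2781059741973877), array([ 0.42313794, -0.11597657]))
```

View pics/w4.png

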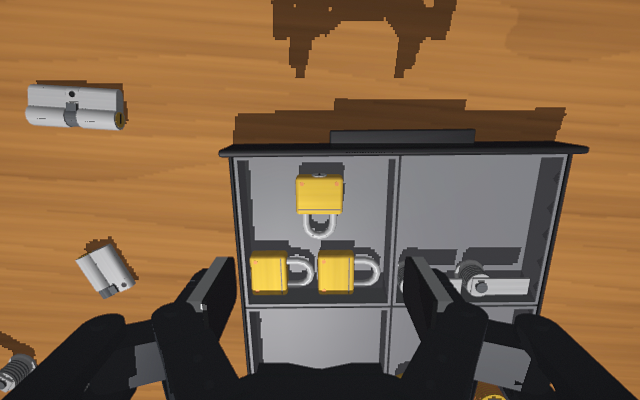

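The padlock sits flat in its bin, body (320,194), clear of the stock. The full euro is at (75,105) and the half euro at (107,268). I'll go above the euro and turn to grip across its width.

jog_arm(
  series=[
    {"xyz": [20,-35,-40],"rotation": [0,0,7],"gripper": 0},
    {"xyz": [30,-75,-40],"rotation": [0,0,14],"gripper": 0},
    {"xyz": [45,-115,-40],"rotation": [0,0,21],"gripper": 0},
    {"xyz": [60,-155,-40],"rotation": [0,0,28],"gripper": 0},
    {"xyz": [69,-190,-40],"rotation": [0,0,35],"gripper": 0},
    {"xyz": [69,-199,-40],"rotation": [0,0,42],"gripper": 0},
    {"xyz": [69,-199,-40],"rotation": [0,0,49],"gripper": 0},
    {"xyz": [69,-199,-40],"rotation": [0,0,55],"gripper": 0},
  ],
)

```text
time: 7.3
eef_pos: [0.424, -0.1174, 0.1886]
ee_rot: [3.141, 0.0, 2.242]
wrist_force: [-0.1, -0.2, -0.0]
opening: 0.0855
grasp_force: 0.0
```

jog_arm(
  series=[
    {"xyz": [0,0,0],"rotation": [0,0,7],"gripper": 0},
    {"xyz": [0,0,0],"rotation": [0,0,14],"gripper": 0},
    {"xyz": [0,0,0],"rotation": [0,0,21],"gripper": 0},
    {"xyz": [0,0,0],"rotation": [0,0,28],"gripper": 0},
    {"xyz": [0,0,0],"rotation": [0,0,35],"gripper": 0},
    {"xyz": [0,0,0],"rotation": [0,0,39],"gripper": 0},
    {"xyz": [0,0,0],"rotation": [0,0,39],"gripper": 0},
  ],
)

```text
time: 7.88
eef_pos: [0.4243, -0.1159, 0.1886]
ee_rot: [3.142, -0.0, 1.569]
wrist_force: [-0.2, -1.1, 1.0]
opening: 0.0854
grasp_force: 0.0
```

```bash
python3 st.py .4235 -.116 .0042 91; python3 -c "
from h import *
s=snap('wrist','w5');p=proj(s,(.4235,-.116,.01)).astype(int);print(p)
x0,y0=max(p[0]-110,0),max(p[1]-90,0)
crop(s,x0,y0,x0+220,y0+180,3,'pics/c5.png');print(x0,y0)"
```

```text
t 7.8833 pos [ 0.4243 -0.1159  0.1886] yaw 89.87 op 0.0854 grip 0.0
xyz [-1.000e-01 -8.000e-01  1.844e+02] rot [ 0.  -0.  -1.1]
[318 181]
208 91
```

View pics/c5.png

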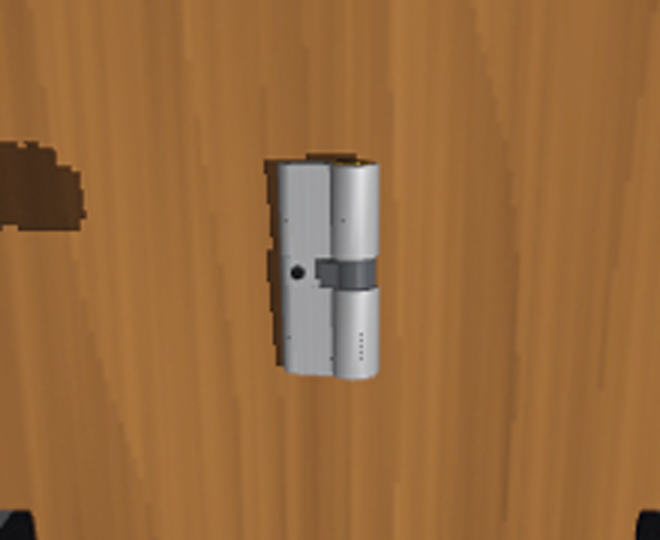

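The euro is centred where predicted, at (318,180), long axis within 1° of world y. Descending and gripping across its width.

jog_arm(
  series=[
    {"xyz": [0,-0.5,40],"rotation": [0,0,0],"gripper": 0},
    {"xyz": [0,-0.5,80],"rotation": [0,0,0],"gripper": 0},
    {"xyz": [0,-0.5,120],"rotation": [0,0,0],"gripper": 0},
    {"xyz": [0,-0.5,155],"rotation": [0,0,0],"gripper": 0},
    {"xyz": [0,-0.5,178],"rotation": [0,0,0],"gripper": 0.3},
    {"xyz": [0,-0.5,184.5],"rotation": [0,0,0],"gripper": 0.3},
    {"xyz": [0,-0.5,185.5],"rotation": [0,0,0],"gripper": 0.3},
    {"xyz": [0,-0.5,185.5],"rotation": [0,0,0],"gripper": 0.3},
  ],
)

```text
time: 8.6
eef_pos: [0.4243, -0.1161, 0.0037]
ee_rot: [3.141, 0.0, 1.572]
wrist_force: [-0.2, 0.5, 0.0]
opening: 0.0596
grasp_force: 0.0
```

jog_arm(
  series=[
    {"xyz": [0,0,0],"rotation": [0,0,0],"gripper": 0.8},
    {"xyz": [0,0,0],"rotation": [0,0,0],"gripper": 0.8},
    {"xyz": [0,0,0],"rotation": [0,0,0],"gripper": 0.8},
    {"xyz": [0,0,0],"rotation": [0,0,0],"gripper": 0.8},
    {"xyz": [0,0,0],"rotation": [0,0,0],"gripper": 0.8},
    {"xyz": [0,0,0],"rotation": [0,0,0],"gripper": 0.8},
  ],
  squeeze=40,
)

```text
time: 9.1
eef_pos: [0.4244, -0.1161, 0.0049]
ee_rot: [3.139, 0.001, 1.571]
wrist_force: [-0.9, 1.0, 10.5]
opening: 0.0298
grasp_force: 38.9
```

jog_arm(
  series=[
    {"xyz": [0,0,-10],"rotation": [0,0,0],"gripper": 0.8},
    {"xyz": [0,0,-40],"rotation": [0,0,0],"gripper": 0.8},
    {"xyz": [0,0,-75],"rotation": [0,0,0],"gripper": 0.8},
    {"xyz": [15,15,-100],"rotation": [0,0,-4],"gripper": 0.8},
    {"xyz": [42,40,-100],"rotation": [0,0,-4],"gripper": 0.8},
    {"xyz": [69,66,-100],"rotation": [0,0,-4],"gripper": 0.8},
    {"xyz": [96,92,-100],"rotation": [0,0,-4],"gripper": 0.8},
    {"xyz": [123,118,-100],"rotation": [0,0,-4],"gripper": 0.8},
  ],
)

```text
time: 9.77
eef_pos: [0.5428, 0.0086, 0.1046]
ee_rot: [3.14, 0.0, 1.641]
wrist_force: [1.5, -1.0, -1.8]
opening: 0.0299
grasp_force: 39.8
```

```bash
python3 st.py .6293 .0999 .100 94
```

```text
t 9.7667 pos [0.5428 0.0086 0.1046] yaw 94.01 op 0.0299 grip 39.8
xyz [85.1 92.6  4.7] rot [0.1 0.  0. ]
```

jog_arm(
  series=[
    {"xyz": [26,28,0],"rotation": [0,0,0],"gripper": 0.8},
    {"xyz": [52,56,0],"rotation": [0,0,0],"gripper": 0.8},
    {"xyz": [75,82,0],"rotation": [0,0,0],"gripper": 0.8},
    {"xyz": [85,92.5,0],"rotation": [0,0,0],"gripper": 0.8},
    {"xyz": [85,92.5,0],"rotation": [0,0,0],"gripper": 0.8},
  ],
)

```text
time: 10.18
eef_pos: [0.6298, 0.1015, 0.1037]
ee_rot: [3.139, -0.001, 1.644]
wrist_force: [-0.8, -0.2, -1.6]
opening: 0.0297
grasp_force: 39.9
```

```bash
python3 st.py .6293 .0999 .0095 94; python3 -c "
from h import *
s=snap('wrist','w6')
crop(s,160,100,480,340,2.4,'pics/c6.png')"
```

```text
t 10.1833 pos [0.6298 0.1015 0.1037] yaw 94.21 op 0.0297 grip 39.9
xyz [-1.6 -0.8 94.2] rot [ 0.2 -0.   0.2]
```

View pics/c6.png

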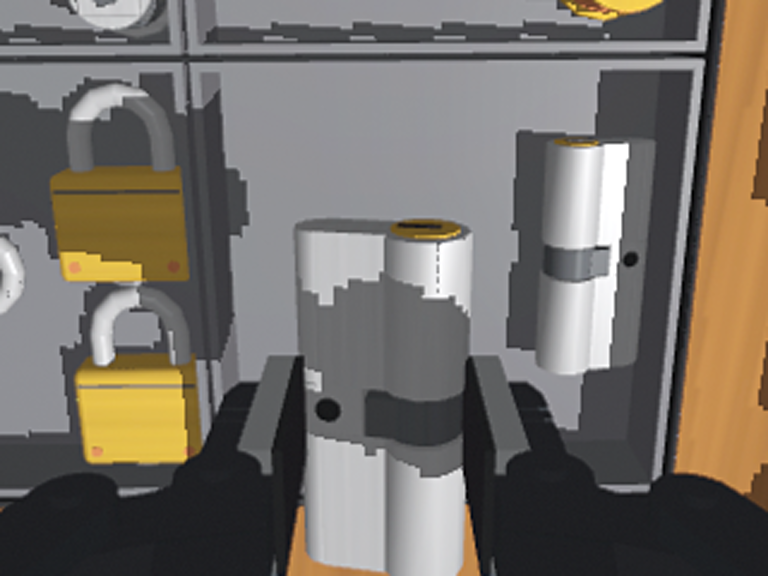

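The euro is held, cam visible at (340,271), over the free floor of the euro bin; the stock cylinder is well to the right. Lowering.

jog_arm(
  series=[
    {"xyz": [-1,-0.5,40],"rotation": [0,0,0],"gripper": 0.8},
    {"xyz": [-1,-0.5,65],"rotation": [0,0,0],"gripper": 0.8},
    {"xyz": [-1,-0.5,80],"rotation": [0,0,0],"gripper": 0.8},
    {"xyz": [-1,-0.5,87],"rotation": [0,0,0],"gripper": 0.8},
    {"xyz": [-1,-0.5,91],"rotation": [0,0,0],"gripper": 0.8},
    {"xyz": [-1,-0.5,92.5],"rotation": [0,0,0],"gripper": 0.8},
    {"xyz": [-1,-0.5,92.5],"rotation": [0,0,0],"gripper": 0.8},
  ],
)

```text
time: 10.82
eef_pos: [0.6281, 0.0971, 0.0118]
ee_rot: [3.14, -0.0, 1.64]
wrist_force: [-0.6, 0.4, -2.0]
opening: 0.0296
grasp_force: 39.8
```

jog_arm(
  series=[
    {"xyz": [0,0,0.7],"rotation": [0,0,0],"gripper": 0.8},
    {"xyz": [0,0,1.5],"rotation": [0,0,0],"gripper": 0.8},
    {"xyz": [0,0,1.5],"rotation": [0,0,0],"gripper": 0.8},
  ],
)

```text
time: 11.07
eef_pos: [0.6285, 0.0974, 0.0107]
ee_rot: [3.139, 0.0, 1.641]
wrist_force: [0.0, -0.5, 3.3]
opening: 0.0298
grasp_force: 41.4
```

jog_arm(
  series=[
    {"xyz": [0,0,0],"rotation": [0,0,0],"gripper": 0.55},
    {"xyz": [0,0,0],"rotation": [0,0,0],"gripper": 0.45},
    {"xyz": [0,0,0],"rotation": [0,0,0],"gripper": 0.45},
    {"xyz": [0,0,0],"rotation": [0,0,0],"gripper": 0.45},
    {"xyz": [0,0,-20],"rotation": [0,0,0],"gripper": 0.45},
    {"xyz": [0,0,-55],"rotation": [0,0,0],"gripper": 0.45},
    {"xyz": [0,0,-95],"rotation": [0,0,0],"gripper": 0.45},
    {"xyz": [0,0,-135],"rotation": [0,0,0],"gripper": 0},
  ],
)

```text
time: 11.73
eef_pos: [0.627, 0.0974, 0.145]
ee_rot: [-3.14, -0.0, 1.641]
wrist_force: [-0.4, 0.0, -0.3]
opening: 0.0573
grasp_force: 0.0
```

```bash
python3 st.py .433 -.243 .19 90; python3 -c "
from h import *
s=snap('wrist','w7')
crop(s,160,60,480,300,2.4,'pics/c7.png')"
```

```text
t 11.7333 pos [0.627  0.0974 0.145 ] yaw 94.01 op 0.0573 grip 0.0
xyz [-326.  -217.4  -44.6] rot [-0.1 -0.   4. ]
```

View pics/c7.png

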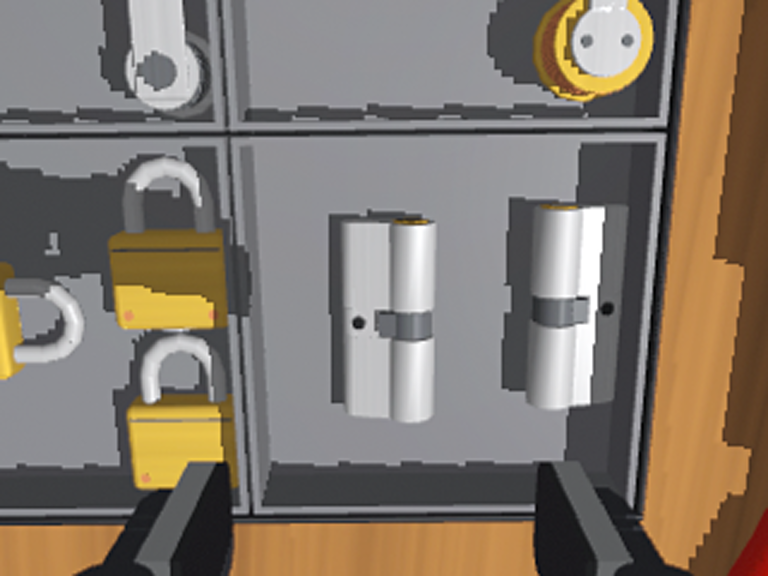

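The euro lies flat in its bin, parallel to the stock one and clear of the walls. Next, the mortise cylinder; its lobe points to about world -x, so I'll grip along world y.

jog_arm(
  series=[
    {"xyz": [-33,-22,-20],"rotation": [0,0,-7],"gripper": 0},
    {"xyz": [-66,-44,-40],"rotation": [0,0,-14],"gripper": 0},
    {"xyz": [-98,-66,-45],"rotation": [0,0,-21],"gripper": 0},
    {"xyz": [-131,-88,-45],"rotation": [0,0,-28],"gripper": 0},
    {"xyz": [-164,-110,-45],"rotation": [0,0,-35],"gripper": 0},
    {"xyz": [-197,-132,-45],"rotation": [0,0,-42],"gripper": 0},
    {"xyz": [-230,-154,-45],"rotation": [0,0,-49],"gripper": 0},
    {"xyz": [-262,-175,-45],"rotation": [0,0,-56],"gripper": 0},
  ],
)

```text
time: 12.45
eef_pos: [0.4759, -0.1678, 0.1892]
ee_rot: [3.142, 0.0, 2.577]
wrist_force: [1.6, -1.8, -0.5]
opening: 0.0855
grasp_force: 0.0
```

```bash
python3 st.py .433 -.243 .19 180; python3 -c "
from h import *
a=pickle.load(open('side0.pkl','rb'))
c=ray(a,257.7,290,.0285);l=ray(a,247,290.2,.0285);print(c,np.degrees(np.arctan2(*(c-l)[1::-1])))"
```

```text
t 12.45 pos [ 0.4759 -0.1678  0.1892] yaw 147.65 op 0.0855 grip 0.0
xyz [ -4.  -86.5  -0.8] rot [ -0.    0.  -32.4]
[ 0.43635176 -0.24595884  0.0285    ] -4.360546604290268
```

jog_arm(
  series=[
    {"xyz": [0,-35,0],"rotation": [0,0,-7],"gripper": 0},
    {"xyz": [-2,-70,0],"rotation": [0,0,-14],"gripper": 0},
    {"xyz": [-4,-87,0],"rotation": [0,0,-21],"gripper": 0},
    {"xyz": [-4,-87,0],"rotation": [0,0,-28],"gripper": 0},
    {"xyz": [-4,-87,0],"rotation": [0,0,-30],"gripper": 0},
    {"xyz": [-4,-87,0],"rotation": [0,0,-30],"gripper": 0},
  ],
)

```text
time: 12.95
eef_pos: [0.4332, -0.2424, 0.189]
ee_rot: [3.141, 0.0, 3.095]
wrist_force: [0.6, -0.2, 0.2]
opening: 0.0858
grasp_force: 0.0
```

```bash
python3 st.py .434 -.244 .19 180; python3 -c "
from h import *
s=snap('wrist','w8');p=proj(s,(.434,-.244,.015)).astype(int);print(p)
x0,y0=max(p[0]-60,0),max(p[1]-60,0)
for r in [((12,60,100),(32,255,255),.003),((0,0,130),(180,50,255),.0295)]: print(rect(s,x0,y0,x0+120,y0+120,*r))
crop(s,x0,y0,x0+120,y0+120,5,'pics/c8.png')"
```

```text
t 12.95 pos [ 0.4332 -0.2424  0.189 ] yaw 177.34 op 0.0858 grip 0.0
xyz [-0.9 -1.6 -1. ] rot [ 0.   0.  -2.7]
[317 183]
(((439.3301086425781, -245.50106811523438), (126.09447479248047, 122.77919006347656), 87.34021759033203), array([ 0.43840203, -0.24541689]))
(((430.1417541503906, -245.16151428222656), (18.597063064575195, 27.435625076293945), 87.33968353271484), array([ 0.43136788, -0.24490084]))
```

View pics/c8.png

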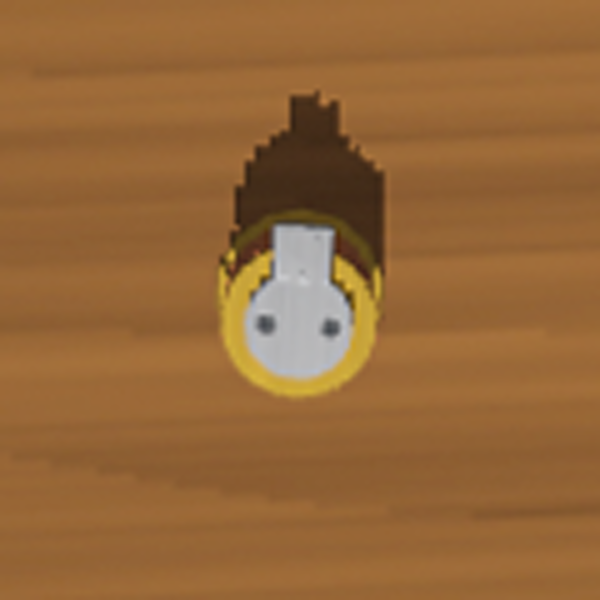

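The mortise top disc is centred at (317,188) with its lobe pointing up-image (-x), aligned with the tool. The axis is at about (0.4355, -0.2452). Gripping the barrel above the flange.

jog_arm(
  series=[
    {"xyz": [-2.5,-2.5,40],"rotation": [0,0,0],"gripper": 0},
    {"xyz": [-2.5,-2.5,80],"rotation": [0,0,0],"gripper": 0},
    {"xyz": [-2.5,-2.5,120],"rotation": [0,0,0],"gripper": 0},
    {"xyz": [-2.5,-2.5,155],"rotation": [0,0,0],"gripper": 0},
    {"xyz": [-2.5,-2.5,175],"rotation": [0,0,0],"gripper": 0.3},
    {"xyz": [-2.5,-2.5,181],"rotation": [0,0,0],"gripper": 0.3},
    {"xyz": [-2.5,-2.5,181],"rotation": [0,0,0],"gripper": 0.3},
  ],
)

```text
time: 13.58
eef_pos: [0.4353, -0.2436, 0.0068]
ee_rot: [3.14, -0.003, 3.094]
wrist_force: [-0.4, -0.1, 0.4]
opening: 0.0599
grasp_force: 0.0
```

jog_arm(
  series=[
    {"xyz": [0,0,0],"rotation": [0,0,0],"gripper": 0.8},
    {"xyz": [0,0,0],"rotation": [0,0,0],"gripper": 0.8},
    {"xyz": [0,0,0],"rotation": [0,0,0],"gripper": 0.8},
    {"xyz": [0,0,0],"rotation": [0,0,0],"gripper": 0.8},
    {"xyz": [0,0,0],"rotation": [0,0,0],"gripper": 0.8},
    {"xyz": [0,0,0],"rotation": [0,0,0],"gripper": 0.8},
  ],
  squeeze=40,
)

```text
time: 14.08
eef_pos: [0.437, -0.2453, 0.0101]
ee_rot: [-3.139, 0.003, 3.095]
wrist_force: [-0.3, 0.8, 6.5]
opening: 0.0271
grasp_force: 39.3
```

jog_arm(
  series=[
    {"xyz": [0,0,-10],"rotation": [0,0,0],"gripper": 0.8},
    {"xyz": [0,0,-40],"rotation": [0,0,0],"gripper": 0.8},
    {"xyz": [0,5,-75],"rotation": [0,0,0],"gripper": 0.8},
    {"xyz": [-10,30,-100],"rotation": [0,0,-5],"gripper": 0.8},
    {"xyz": [-22,67,-100],"rotation": [0,0,-6.7],"gripper": 0.8},
    {"xyz": [-34,104,-100],"rotation": [0,0,-6.7],"gripper": 0.8},
    {"xyz": [-46,141,-100],"rotation": [0,0,-6.7],"gripper": 0.8},
    {"xyz": [-58,178,-100],"rotation": [0,0,-6.7],"gripper": 0.8},
  ],
)

```text
time: 14.75
eef_pos: [0.5025, -0.0678, 0.1097]
ee_rot: [-3.141, 0.002, -3.072]
wrist_force: [1.3, 0.0, -1.9]
opening: 0.0271
grasp_force: 39.9
```

```bash
python3 st.py .6198 .2284 .107 184
```

```text
t 14.75 pos [ 0.5025 -0.0678  0.1097] yaw -176.02 op 0.0271 grip 39.9
xyz [-137.6  287.3    2.7] rot [-0.   0.1 -0. ]
```

jog_arm(
  series=[
    {"xyz": [-17,36,0],"rotation": [0,0,0],"gripper": 0.8},
    {"xyz": [-34,73,0],"rotation": [0,0,0],"gripper": 0.8},
    {"xyz": [-52,110,0],"rotation": [0,0,0],"gripper": 0.8},
    {"xyz": [-70,147,0],"rotation": [0,0,0],"gripper": 0.8},
    {"xyz": [-88,184,0],"rotation": [0,0,0],"gripper": 0.8},
    {"xyz": [-106,221,0],"rotation": [0,0,0],"gripper": 0.8},
    {"xyz": [-122,256,0],"rotation": [0,0,0],"gripper": 0.8},
    {"xyz": [-137.5,287,0],"rotation": [0,0,0],"gripper": 0.8},
  ],
)

```text
time: 15.42
eef_pos: [0.6192, 0.2293, 0.1094]
ee_rot: [3.141, 0.001, -3.07]
wrist_force: [1.0, -1.0, -1.2]
opening: 0.0276
grasp_force: 39.9
```

jog_arm(
  series=[
    {"xyz": [0,0,0],"rotation": [0,0,0],"gripper": 0.8},
    {"xyz": [0,0,30],"rotation": [0,0,0],"gripper": 0.8},
    {"xyz": [0,0,30],"rotation": [0,0,0],"gripper": 0.8},
  ],
)

```text
time: 15.67
eef_pos: [0.6163, 0.2267, 0.0745]
ee_rot: [-3.14, -0.007, -3.07]
wrist_force: [-2.0, -0.9, -2.9]
opening: 0.0272
grasp_force: 39.9
```

```bash
python3 st.py .6198 .2284 .015 184
```

```text
t 15.6667 pos [0.6163 0.2267 0.0745] yaw -175.9 op 0.0272 grip 39.9
xyz [-4.   1.5 59.5] rot [-0.1 -0.4  0.1]
```

jog_arm(
  series=[
    {"xyz": [0,0,25],"rotation": [0,0,0],"gripper": 0.8},
    {"xyz": [0,0,45],"rotation": [0,0,0],"gripper": 0.8},
    {"xyz": [0,0,56],"rotation": [0,0,0],"gripper": 0.8},
    {"xyz": [0,0,61],"rotation": [0,0,0],"gripper": 0.8},
    {"xyz": [0,0,63.3],"rotation": [0,0,0],"gripper": 0.8},
    {"xyz": [0,0,63.3],"rotation": [0,0,0],"gripper": 0.8},
  ],
)

```text
time: 16.17
eef_pos: [0.6192, 0.2263, 0.0162]
ee_rot: [3.142, 0.0, -3.072]
wrist_force: [-0.1, 0.6, -1.3]
opening: 0.027
grasp_force: 39.9
```

jog_arm(
  series=[
    {"xyz": [0,0,0.7],"rotation": [0,0,0],"gripper": 0.8},
    {"xyz": [0,0,0.7],"rotation": [0,0,0],"gripper": 0.8},
  ],
)

```text
time: 16.33
eef_pos: [0.6201, 0.2267, 0.0157]
ee_rot: [3.141, 0.003, -3.072]
wrist_force: [-0.4, -0.4, 1.8]
opening: 0.0277
grasp_force: 40.4
```

jog_arm(
  series=[
    {"xyz": [0,0,0.4],"rotation": [0,0,0],"gripper": 0.8},
    {"xyz": [0,0,0.4],"rotation": [0,0,0],"gripper": 0.5},
    {"xyz": [0,0,0.4],"rotation": [0,0,0],"gripper": 0.4},
    {"xyz": [0,0,0.4],"rotation": [0,0,0],"gripper": 0.4},
    {"xyz": [0,0,0.4],"rotation": [0,0,0],"gripper": 0.4},
    {"xyz": [0,0,-25],"rotation": [0,0,0],"gripper": 0.4},
    {"xyz": [0,0,-60],"rotation": [0,0,0],"gripper": 0.4},
    {"xyz": [0,0,-100],"rotation": [0,0,0],"gripper": 0.4},
  ],
)

```text
time: 17.0
eef_pos: [0.6177, 0.2262, 0.1131]
ee_rot: [-3.141, -0.005, -3.071]
wrist_force: [0.7, 0.1, 1.1]
opening: 0.0512
grasp_force: 0.0
```

```bash
python3 st.py .5610 -.3900 .20 180; python3 -c "
from h import *
s=snap('wrist','w9')
p=proj(s,(.6195,.2275,.0355)).astype(int);print(p)
print(rect(s,p[0]-30,p[1]-35,p[0]+30,p[1]+30,(0,0,130),(180,50,255),.035))
# cam lock
s=pickle.load(open('w2.pkl','rb'));a=pickle.load(open('side0.pkl','rb'))
for q in [(180,188),(140,170)]: print(ray(s,*q,.026))
for q in [(225+376/3,205+485/3),(225+318/3,205+552/3)]: print(ray(a,*q,.0275))
"
```

```text
t 17.0 pos [0.6177 0.2262 0.1131] yaw -175.98 op 0.0512 grip 0.0
xyz [ 100.3 -610.8  -86. ] rot [-0.1 -0.3  4. ]
[320 216]
(((617.619140625, 226.43678283691406), (46.63827896118164, 42.06145095825195), 4.044689655303955), array([0.62285779, 0.22573796]))
[ 0.56323631 -0.37249208  0.026     ]
[ 0.54017269 -0.40521578  0.026     ]
[ 0.570304   -0.38113161  0.0275    ]
[ 0.53902215 -0.40756692  0.0275    ]
```

jog_arm(
  series=[
    {"xyz": [0,-10,-36],"rotation": [0,0,7],"gripper": 0.2},
    {"xyz": [6,-45,-50],"rotation": [0,0,14],"gripper": 0},
    {"xyz": [12,-83,-60],"rotation": [0,0,21],"gripper": 0},
    {"xyz": [18,-121,-70],"rotation": [0,0,28],"gripper": 0},
    {"xyz": [24,-160,-80],"rotation": [0,0,35],"gripper": 0},
    {"xyz": [30,-199,-86],"rotation": [0,0,42],"gripper": 0},
    {"xyz": [36,-238,-86],"rotation": [0,0,49],"gripper": 0},
    {"xyz": [42,-277,-86],"rotation": [0,0,56],"gripper": 0},
  ],
)

```text
time: 17.72
eef_pos: [0.5965, -0.0545, 0.2008]
ee_rot: [3.14, 0.001, 2.229]
wrist_force: [1.1, -0.1, 0.1]
opening: 0.0854
grasp_force: 0.0
```

```bash
python3 st.py .568 -.378 .20 45
```

```text
t 17.7167 pos [ 0.5965 -0.0545  0.2008] yaw 127.7 op 0.0854 grip 0.0
xyz [-238.5 -220.4    0.9] rot [ 0.1  0.  82.7]
```

jog_arm(
  series=[
    {"xyz": [-30,-27,0],"rotation": [0,0,7],"gripper": 0},
    {"xyz": [-60,-55,0],"rotation": [0,0,14],"gripper": 0},
    {"xyz": [-90,-83,0],"rotation": [0,0,21],"gripper": 0},
    {"xyz": [-120,-111,0],"rotation": [0,0,28],"gripper": 0},
    {"xyz": [-150,-139,0],"rotation": [0,0,35],"gripper": 0},
    {"xyz": [-180,-166,0],"rotation": [0,0,42],"gripper": 0},
    {"xyz": [-210,-194,0],"rotation": [0,0,49],"gripper": 0},
    {"xyz": [-238,-220,0],"rotation": [0,0,56],"gripper": 0},
  ],
)

```text
time: 18.38
eef_pos: [0.5694, -0.3781, 0.2]
ee_rot: [3.141, 0.0, 1.251]
wrist_force: [1.1, -0.1, -0.2]
opening: 0.0858
grasp_force: 0.0
```

jog_arm(
  series=[
    {"xyz": [0,0,0],"rotation": [0,0,7],"gripper": 0},
    {"xyz": [0,0,0],"rotation": [0,0,14],"gripper": 0},
    {"xyz": [0,0,0],"rotation": [0,0,21],"gripper": 0},
    {"xyz": [0,0,0],"rotation": [0,0,26.5],"gripper": 0},
    {"xyz": [0,0,0],"rotation": [0,0,26.5],"gripper": 0},
    {"xyz": [0,0,0],"rotation": [0,0,26.5],"gripper": 0},
  ],
)

```text
time: 18.88
eef_pos: [0.57, -0.3757, 0.1999]
ee_rot: [-3.141, -0.0, 0.798]
wrist_force: [0.7, 0.2, -0.5]
opening: 0.0856
grasp_force: 0.0
```

```bash
python3 st.py .568 -.378 .20 45; python3 -c "
from h import *
s=snap('wrist','w10');p=proj(s,(.556,-.390,.02)).astype(int);print(p)
x0,y0=p[0]-60,p[1]-60
print(x0,y0,rect(s,x0,y0,x0+120,y0+120,(0,0,120),(180,60,255),.0255))
h=cv2.cvtColor(s['img'][y0:y0+120,x0:x0+120],cv2.COLOR_RGB2HSV)
m=cv2.inRange(h,np.array((0,0,70)),np.array((180,70,255)))[::3,::2]//255
print('\n'.join(''.join('.#'[v] for v in r) for r in m[5:38,10:55]))
"
```

```text
t 18.8833 pos [ 0.57   -0.3757  0.1999] yaw 45.7 op 0.0856 grip 0.0
xyz [-3.1  0.2 -0.1] rot [-0.  -0.   0.7]
[319 200]
259 140 (((560.4669189453125, -389.69635009765625), (59.476776123046875, 24.413970947265625), 42.99519348144531), array([ 0.55940697, -0.3891059 ]))
.............................................
.............................................
.............................................
.............................................
.............................................
...................#######...................
.................######.###..................
................##..#########................
................#.###########................
................#############................
................#############................
.................###########.................
.................###########.................
..................#########..................
.................#########...................
.................#########...................
.................########....................
.................########....................
................#########....................
................########.....................
................########.....................
................########.....................
...............#########.....................
...............########......................
....................###......................
.............................................
.............................................
.............................................
.............................................
.............................................
.............................................
.............................................
.............................................
```

```bash
python3 -c "
from h import *
s=pickle.load(open('w10.pkl','rb'));x0,y0=259,140
h=cv2.cvtColor(s['img'][y0:y0+120,x0:x0+120],cv2.COLOR_RGB2HSV)
m=cv2.inRange(h,np.array((0,0,70)),np.array((180,70,255)))
M=[]
for r in range(62,84,2):
    c=np.nonzero(m[r])[0]; A=ray(s,x0+c.min()-.5,y0+r,.0262);B=ray(s,x0+c.max()+.5,y0+r,.0262);M.append((A+B)/2);print(r,c.min(),c.max(),np.linalg.norm(A-B).round(4),((A+B)/2).round(4)[:2])
M=np.array(M)[:,:2];c=M.mean(0);d=np.linalg.svd(M-c)[2][0];d*=np.sign(d[0]);print(c,d,np.degrees(np.arctan2(d[1],d[0])))
v,u=np.nonzero(m);P=np.array([ray(s,a+x0,b+y0,.0262)[:2] for a,b in zip(u,v)]);t=(P-c)@d;print('tip',c+d*t.min(),'axis from tip',c+d*(t.min()+.042),'range',np.ptp(t))
h2=h[:,:,2]; print(h2[30:60:2,30:62:2])
"
```

```text
62 53 69 0.0167 [ 0.5565 -0.3902]
64 53 69 0.0167 [ 0.5551 -0.3917]
66 53 68 0.0158 [ 0.5533 -0.3928]
68 52 68 0.0168 [ 0.5515 -0.394 ]
70 52 68 0.0168 [ 0.55   -0.3954]
72 52 67 0.0159 [ 0.5482 -0.3966]
74 51 67 0.0169 [ 0.5464 -0.3977]
76 51 67 0.0169 [ 0.5449 -0.3992]
78 51 66 0.016 [ 0.5431 -0.4004]
80 50 66 0.017 [ 0.5413 -0.4016]
82 50 66 0.017 [ 0.5398 -0.4031]
[ 0.54819408 -0.39661051] [0.80064282 0.59914195] 36.808469055975095
tip [ 0.50010776 -0.43259476] axis from tip [ 0.53373476 -0.40743079] range 0.1040259849979529
[[160 157 156 165 171 170 166 164 163 163 164 162 159  86 152 179]
 [162 159 157 156 166 170 170 166 163 162 162 166 100 180 178 101]
 [163 162 160 158 156 158 163 171 166 164 165  93 178 104  65  45]
 [164 162 163 159 158 155 158 164 170 166 166 125 103  53  49 138]
 [165 164 163 162 160 157 155 159 166 177 100 113  47  68 173 165]
 [161 166 164 163 162 159 158 161  93  75  81  85  78  79 177 172]
 [159 160 165 164 162 162 163  93  72  75  77  82 142 111 176 174]
 [162 159 161 166 164 164  95  74  74  74  75  86 180  94 170 100]
 [164 161 159 161 166 167  71  77  77  74  74  98 178  86  73  92]
 [164 164 161 159 161 168  72  77  76  77  74  84 102 140 105  92]
 [161 164 163 161 160 157  74  79  76  76  76  73 177 163  72  87]
 [159 161 164 165 161 155  71  80  79  77  76  75  78 178 172 153]
 [160 159 161 165 165 163 150  75  79  79  78  76  84 181 170 168]
 [164 160 159 160 164 167  95  76  77  80  80  77  94 173 170 166]
 [162 163 160 158 161 158  74  77  75  76  79  78 106 173 168 169]]
```

The arm width comes out at 16.5 mm against the stated 16. The axis is (0.570, -0.3805) with yaw 37°, and both cameras agree within 1 mm. Descending.

jog_arm(
  series=[
    {"xyz": [-3.4,3.4,40],"rotation": [0,0,7],"gripper": 0.2},
    {"xyz": [-3.4,3.4,80],"rotation": [0,0,8.4],"gripper": 0.2},
    {"xyz": [-3.4,3.4,120],"rotation": [0,0,8.4],"gripper": 0.2},
    {"xyz": [-3.4,3.4,155],"rotation": [0,0,8.4],"gripper": 0.2},
    {"xyz": [-3.4,3.4,180],"rotation": [0,0,8.4],"gripper": 0.3},
    {"xyz": [-3.4,3.4,191],"rotation": [0,0,8.4],"gripper": 0.3},
    {"xyz": [-3.4,3.4,191.5],"rotation": [0,0,8.4],"gripper": 0.3},
    {"xyz": [-3.4,3.4,191.5],"rotation": [0,0,8.4],"gripper": 0.3},
  ],
)

```text
time: 19.6
eef_pos: [0.5705, -0.3808, 0.0093]
ee_rot: [3.141, -0.0, 0.649]
wrist_force: [-0.0, -0.1, 0.3]
opening: 0.0602
grasp_force: 0.0
```

jog_arm(
  series=[
    {"xyz": [0,0,0],"rotation": [0,0,0],"gripper": 0.9},
    {"xyz": [0,0,0],"rotation": [0,0,0],"gripper": 0.9},
    {"xyz": [0,0,0],"rotation": [0,0,0],"gripper": 0.9},
    {"xyz": [0,0,0],"rotation": [0,0,0],"gripper": 0.9},
    {"xyz": [0,0,0],"rotation": [0,0,0],"gripper": 0.9},
    {"xyz": [0,0,0],"rotation": [0,0,0],"gripper": 0.9},
    {"xyz": [0,0,0],"rotation": [0,0,0],"gripper": 0.9},
  ],
  squeeze=35,
)

```text
time: 20.18
eef_pos: [0.5709, -0.3811, 0.0108]
ee_rot: [3.139, -0.001, 0.648]
wrist_force: [-0.8, -0.2, 5.3]
opening: 0.0203
grasp_force: 34.0
```

jog_arm(
  series=[
    {"xyz": [0,0,-10],"rotation": [0,0,0],"gripper": 0.9},
    {"xyz": [0,0,-40],"rotation": [0,0,0],"gripper": 0.9},
    {"xyz": [2,-4,-75],"rotation": [0,0,0],"gripper": 0.9},
    {"xyz": [14,-26,-100],"rotation": [0,0,-7],"gripper": 0.9},
    {"xyz": [32,-58,-100],"rotation": [0,0,-14],"gripper": 0.9},
    {"xyz": [50,-90,-100],"rotation": [0,0,-21],"gripper": 0.9},
    {"xyz": [68,-122,-100],"rotation": [0,0,-28],"gripper": 0.9},
    {"xyz": [86,-154,-100],"rotation": [0,0,-35],"gripper": 0.9},
  ],
)

```text
time: 20.85
eef_pos: [0.5452, -0.2044, 0.1098]
ee_rot: [3.14, 0.0, 1.264]
wrist_force: [1.9, 0.3, -1.5]
opening: 0.0203
grasp_force: 34.5
```

```bash
python3 st.py .4853 .2331 .1085 94
```

```text
t 20.85 pos [ 0.5452 -0.2044  0.1098] yaw 72.45 op 0.0203 grip 34.5
xyz [ 399.1 -189.     1. ] rot [  0.1   0.  -21.6]
```

jog_arm(
  series=[
    {"xyz": [33,-15,0],"rotation": [0,0,-7],"gripper": 0.9},
    {"xyz": [66,-31,0],"rotation": [0,0,-14],"gripper": 0.9},
    {"xyz": [99,-47,0],"rotation": [0,0,-21.6],"gripper": 0.9},
    {"xyz": [132,-63,0],"rotation": [0,0,-21.6],"gripper": 0.9},
    {"xyz": [165,-78,0],"rotation": [0,0,-21.6],"gripper": 0.9},
    {"xyz": [198,-94,0],"rotation": [0,0,-21.6],"gripper": 0.9},
    {"xyz": [231,-109,0],"rotation": [0,0,-21.6],"gripper": 0.9},
    {"xyz": [264,-125,0],"rotation": [0,0,-21.6],"gripper": 0.9},
  ],
)

```text
time: 21.52
eef_pos: [0.5075, 0.0855, 0.1097]
ee_rot: [3.14, -0.0, 1.636]
wrist_force: [0.5, -0.1, -1.4]
opening: 0.0203
grasp_force: 34.5
```

```bash
python3 st.py .4853 .2331 .1085 94
```

```text
t 21.5167 pos [0.5075 0.0855 0.1097] yaw 93.72 op 0.0203 grip 34.5
xyz [148.8 -12.6   1.2] rot [ 0.1 -0.  -0.3]
```

jog_arm(
  series=[
    {"xyz": [38,-3,0],"rotation": [0,0,0],"gripper": 0.9},
    {"xyz": [76,-6,0],"rotation": [0,0,0],"gripper": 0.9},
    {"xyz": [112,-9,0],"rotation": [0,0,0],"gripper": 0.9},
    {"xyz": [138,-12,0],"rotation": [0,0,0],"gripper": 0.9},
    {"xyz": [149,-12.5,0],"rotation": [0,0,0],"gripper": 0.9},
    {"xyz": [149,-12.5,0],"rotation": [0,0,0],"gripper": 0.9},
    {"xyz": [149,-12.5,30],"rotation": [0,0,0],"gripper": 0.9},
    {"xyz": [149,-12.5,40],"rotation": [0,0,0],"gripper": 0.9},
  ],
)

```text
time: 22.18
eef_pos: [0.4848, 0.2303, 0.067]
ee_rot: [-3.14, 0.001, 1.636]
wrist_force: [-0.7, 0.5, -1.8]
opening: 0.0198
grasp_force: 34.5
```

```bash
python3 st.py .4853 .2331 .0145 94
```

```text
t 22.1833 pos [0.4848 0.2303 0.067 ] yaw 93.71 op 0.0198 grip 34.5
xyz [ 2.8  0.8 52.5] rot [-0.1  0.1 -0.3]
```

jog_arm(
  series=[
    {"xyz": [2,0,25],"rotation": [0,0,0],"gripper": 0.9},
    {"xyz": [2,0,42],"rotation": [0,0,0],"gripper": 0.9},
    {"xyz": [2,0,50],"rotation": [0,0,0],"gripper": 0.9},
    {"xyz": [2,0,52.5],"rotation": [0,0,0],"gripper": 0.9},
    {"xyz": [2,0,53.2],"rotation": [0,0,0],"gripper": 0.9},
    {"xyz": [2,0,53.2],"rotation": [0,0,0],"gripper": 0.9},
  ],
)

```text
time: 22.68
eef_pos: [0.4846, 0.2322, 0.0161]
ee_rot: [-3.139, 0.001, 1.635]
wrist_force: [-1.4, -0.0, 2.0]
opening: 0.0202
grasp_force: 35.6
```

jog_arm(
  series=[
    {"xyz": [0,0,0.7],"rotation": [0,0,0],"gripper": 0.9},
    {"xyz": [0,0,0.7],"rotation": [0,0,0],"gripper": 0.9},
  ],
)

```text
time: 22.85
eef_pos: [0.485, 0.2324, 0.016]
ee_rot: [-3.14, 0.001, 1.635]
wrist_force: [-5.9, -2.0, 8.6]
opening: 0.0199
grasp_force: 36.1
```

Contact is made. Releasing, then retreating to a height where the whole drawer is visible.

jog_arm(
  series=[
    {"xyz": [0,0,-0.5],"rotation": [0,0,0],"gripper": 0.6},
    {"xyz": [0,0,-0.5],"rotation": [0,0,0],"gripper": 0.5},
    {"xyz": [0,0,-0.5],"rotation": [0,0,0],"gripper": 0.5},
    {"xyz": [0,0,-0.5],"rotation": [0,0,0],"gripper": 0.5},
    {"xyz": [0,0,-25],"rotation": [0,0,0],"gripper": 0.5},
    {"xyz": [0,0,-60],"rotation": [0,0,0],"gripper": 0.5},
    {"xyz": [0,0,-100],"rotation": [0,0,0],"gripper": 0.5},
    {"xyz": [0,0,-140],"rotation": [0,0,0],"gripper": 0.5},
  ],
)

```text
time: 23.52
eef_pos: [0.4849, 0.2334, 0.1559]
ee_rot: [-3.14, 0.0, 1.636]
wrist_force: [1.0, -0.4, 0.2]
opening: 0.0424
grasp_force: 0.0
```

jog_arm(
  series=[
    {"xyz": [10,0,-35],"rotation": [0,0,0],"gripper": 0.2},
    {"xyz": [30,0,-70],"rotation": [0,0,0],"gripper": 0},
    {"xyz": [50,20,-100],"rotation": [0,0,0],"gripper": 0},
    {"xyz": [60,40,-120],"rotation": [0,0,0],"gripper": 0},
    {"xyz": [60,60,-120],"rotation": [0,0,0],"gripper": 0},
    {"xyz": [60,60,-120],"rotation": [0,0,0],"gripper": 0},
  ],
)

```text
time: 24.02
eef_pos: [0.5443, 0.298, 0.2756]
ee_rot: [3.138, -0.001, 1.636]
wrist_force: [-1.0, -0.8, -0.5]
opening: 0.0852
grasp_force: 0.0
```

```bash
python3 -c "
from h import *
w=snap('wrist','w11');s=snap('side','side1')
i=cv2.resize(w['img'][:300],(800,375));j=cv2.resize(s['img'][95:200,240:400],None,fx=2.1,fy=2.1,interpolation=cv2.INTER_CUBIC);k=cv2.resize(s['img'][200:400,225:425],(220,220))
o=np.zeros((600,800,3),np.uint8);o[:375]=i;o[375:375+j.shape[0],:j.shape[1]]=j[:225];o[375:595,400:620]=k
cv2.imwrite('pics/fin.png',o[:,:,::-1])"
```

```text
(no output)
```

View pics/fin.png

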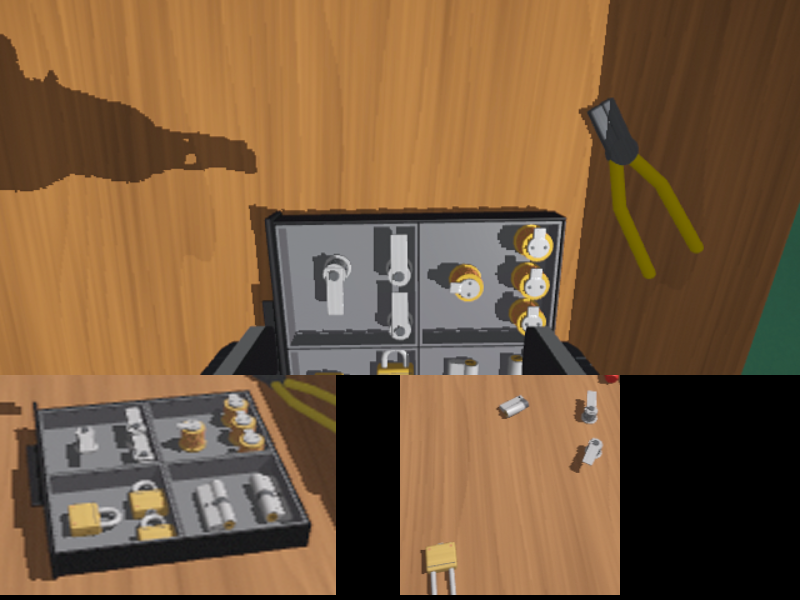

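The composite shows all four parts in their bins: cam lock (335,280) and mortise (465,285) standing upright, padlock (85,517) and euro (215,503) lying flat. On the bench, the long padlock, half euro and the two other cam locks have not moved.

```bash
python3 -c "
from bench import bot
print(bot.job_done())"
```

```text
the job is handed in; nothing more can be done
None
```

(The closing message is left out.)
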